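# Square a glass plate into the corner of a cutting board

## Robot

A 6-joint arm with a two-finger parallel gripper is mounted at the origin on the work surface. World frame = base frame: x ahead of the robot, y to its left, z up, the work surface at z = 0. Lengths are in m, angles in rad, forces in N, time in s.
With the tool pointing down it reaches from about 0.35 to 0.95 m from the base axis. Payload 17.4 kg.
Tool frame: the origin (TCP) lies midway between the tips of the shut fingers; the grasp point (between the pads) lies manip.grip_depth behind it (manip.grip_depth is the distance from the TCP to the grasp point, in m); x points along the fingers, z is the direction in which the jaws open and shut, and the axes are right-handed (so a half turn about x gives the same grasp; the last joint's range is limited). The gripper opens to 93 mm and grips with 3 to 60 N. Pads are 15 mm wide; open, the fingers measure 128 mm over their backs; the gripper's body (75 mm by 188 mm) begins 65 mm behind the grasp point.
Start: joints at [-1.309, 0.116, 1.442, -0, 1.584, -0.038], TCP at [0.199, -0.645, 0.219] pointing down, gripper open.
Joint ranges: [-2.83, 2.83], [-0.83, 2.19], [0.07, 2.5], [-1.14, 4.28], [0.01, 3], [-2.97, 2.97]. Speed limits (rad/s): [1.89, 1.89, 2.22, 3.14, 3.14, 3.14].

## Interface

Orientations are given as a unit quaternion [x, y, z, w].
In Python, from station import manip gives the robot as it stands.
- The arm moves only by the tool jog_arm, never from a script. Its argument "deltas" is a list that holds one entry, the list of rows, each a list of 7 numbers: the opening, from 0 (shut) to 1 (fully open), then the shift along the tool's x, y, z in units of 25 mm (1.0 is 25 mm), then the turn, a rotation vector about the tool's x, y, z in units of 5 degrees (1.0 is 5 degrees). In form: [[[fingers, dx, dy, dz, ax, ay, az], ...]]. A call has 1 to 20 rows; each row is the pose to reach, as a shift and turn from the pose commanded when the call began, along the tool's axes at that moment; what a row does not reach only later rows make up. A row lasts 1/12 s, in which the tool goes at most 41.7 mm and 7.16 degrees, less where a joint would pass 70% of its speed; a pose out of reach is approached as far as the arm can. A call with a gripper value outside its range is refused whole. The fingers move at their own pace and stop on an object; "newtons" is the grip in N (left out, the last holds). Time passes only in rows, so rows that repeat a pose let the fingers close. It gives the time, the measured TCP pose, the force and the opening at its end, in the units of the state.
- manip.sense(): the state, without advancing time (a new reading comes with each control period).
- manip.camera(name): name is "side" or "top"; returns a dict with "img" (400x640x3 uint8, blue, green, red), "K" (3x3 intrinsics, pixels), "k1" (the pictures are not rectified: a ray, as slopes to the right and down, at radius r is drawn at 1 + k1 r^2 times it, then the intrinsics apply), "rvec" (rotation vector, rad) and "tvec" (3), from world to camera coordinates, as OpenCV has them. Camera axes: x right, y down, z forward; pixel columns grow to the right and rows downward; lengths in m; the calibration is good to about 2 mm. A picture is of the moment at which its call begins. There is no depth.
- manip.close_job(): hands the job in, once; it reports no verdict.
The state is a dict: "time": time; "joint_positions": joint angles; "dq": joint speeds; "effort": joint torques, N m; "eef_pos": TCP position; "tcp_rot": TCP orientation; "wrist_force": force on the tool from outside, world axes, zero at the start; "ft_torque": the same for the moment, N m; "width": finger opening in m.
Only numpy, scipy, OpenCV 4.12 (cv2) and the standard library are available. Lean on these libraries where they do the work, as an engineer would, in place of code of your own. Each camera call takes 0.05 s, during which the arm holds its last target.

## Task

Take the graphite pusher out of its tray and use it to slide the white glass plate gently along the cutting board, straightening it on the way, until it lies flat in the square corner, its edges flush against both metal fences. Touch the glass only with the pusher and never lift or tip it; then stand the pusher upright back in its tray, and leave the other things on the bench alone.

Things in the scene. Friction and masses are not known exactly. Their poses are not given: they have to be found in the camera images.
- board: Fixed dark wooden cutting board, 220 mm (x) by 200 mm (y) by 12 mm; origin at the centre of its underside. Two aluminium fences, 15 mm wide and 10 mm high, stand on its top along its whole +x and +y sides and make a square corner; the -x and -y sides are open.
- corner (a point): The square corner: where the inner faces of the two fences meet, at the level of the board's top surface, 12 mm above the bench. Axes are the board's: x points square at one fence (the x fence), y square at the other (the y fence); the free surface lies towards -x and -y, to x = -205 mm and y = -185 mm.
- plate_center (a point): Centre (half-way up) of a loose opal-white glass plate, 80 mm (its x) by 60 mm (its y) by 8 mm, about 0.1 kg, flat on the board, 70 to 120 mm from the x fence and 60 to 110 mm from the y fence. It starts up to 0.4 rad askew: its x axis belongs with the corner's x axis. Home, its centre lies 40 mm from the x fence and 30 mm from the y fence.
- pusher_center (a point): Centre (half-way up) of the loose pusher, 76 mm tall, 0.14 kg: black graphite foot 30 mm (x) by 60 mm (y) by 14 mm high with flat upright sides; square wooden handle 24 by 24 mm from the middle of the foot to the top. z points up; the underside is 38 mm below this point. It starts standing in the tray, within 10 mm of its middle, its y axis along the tray's x axis to within 0.4 rad.
- tray: Fixed shallow open steel tray, 120 mm (x) by 90 mm (y) outside, walls 5 mm thick and 14 mm high, floor 5 mm above the bench; origin at the centre of its underside. It stands left or right of the board; a plywood tray of beads of the same size, 20 mm high, stands on the other side.
- spool: Bystander: copper spool, 56 mm diameter, 34 mm high, standing; origin at the centre of its underside.
- tweezers: Bystander: steel tweezers lying on the bench, about 125 mm (x) long, 7 mm high; origin under the middle.
- rod_jar: Bystander: blue ceramic jar, 72 mm diameter, 90 mm high, with glass rods standing up to about 175 mm; origin at the centre of its underside.
Not all that is in view belongs to the job. Of the things like the part that bears pusher_center, leave any that is green, pink or purple; of the rest the larger one is meant.

How it is judged:
By the outcome, as a careful person would: the job done as asked, in the order asked, and still so for the second after the job is handed in, with the robot touching nothing.
It also fails if it takes over 62 s, if anything falls off the work surface, if the arm or the gripper's body presses on something with over 40 N, if the wrist force passes 120 N, or if a joint passes its speed limit or range.

## Working session

There is one attempt and no reset: what is moved stays moved. The work goes in short steps, Python scripts to look and compute and a tool call to move; the robot and the scene stay as the last step left them, time stands still between calls to the robot, and variables do not carry over. Pictures are saved under pics/ and viewed, and the job is handed in when it is done.

Besides the shell and the picture viewer there is one more tool, called as name([rows], argument=value, ...), one row to a line, values as JSON. jog_arm: Moves the arm, as the interface text tells. Its arguments: {"type":"object","properties":{"deltas":{"type":"array"},"newtons":{"type":"number"}},"required":["deltas"]}

```bash
ls; mkdir -p pics; python3 - <<'E'
from station import manip
import cv2
for n in ("top","side"):
    c=manip.camera(n); cv2.imwrite(f"pics/{n}0.png",c["img"]); print(n,c["K"],c["k1"],c["rvec"],c["tvec"])
s=manip.sense(); print(s, manip.grip_depth)
E
```

```text
pics
top [[394.94444451   0.         311.35684318]
 [  0.         394.94444451 205.81417897]
 [  0.           0.           1.        ]] -0.08592612577173638 [ 2.21755585 -2.15670542  0.06755552] [0.05262441 0.52540864 1.12520341]
side [[478.58250578   0.         317.56197866]
 [  0.         478.58250578 199.9596237 ]
 [  0.           0.           1.        ]] -0.03426881247848571 [ 0.86871058 -2.51550771  1.13678157] [0.44992641 0.23020803 1.25287518]
{'time': 0.1, 'joint_positions': array([-1.30878493e+00,  1.16389109e-01,  1.44219501e+00, -4.60170339e-06,
        1.58400320e+00, -3.78014405e-02]), 'dq': array([ 0.00127455, -0.00113422, -0.00126839, -0.00082397,  0.00155171,
        0.00021648]), 'effort': array([ 1.18564629e-03, -7.22896457e+01, -6.23865652e+01,  7.81677500e-02,
        2.27370107e-02, -8.54055975e-05]), 'eef_pos': array([ 0.19929601, -0.64471139,  0.21801413]), 'tcp_rot': array([ 0.41993771,  0.56934119, -0.41950168,  0.56878931]), 'wrist_force': array([ 1.05232998, -0.73936538, -0.35789844]), 'ft_torque': array([-0.02937311,  0.02859117,  0.0011617 ]), 'width': 0.09321830015086621} 0.0188
```

View pics/top0.png

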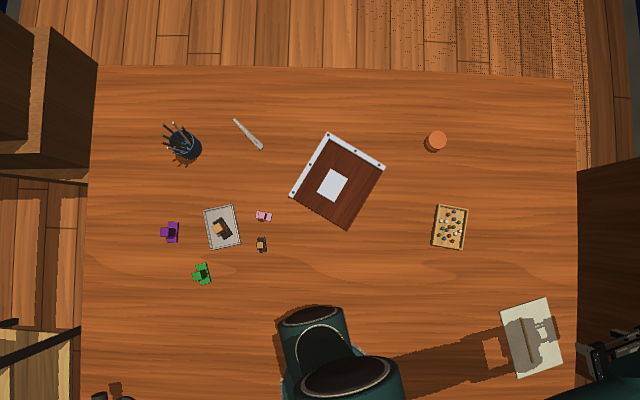

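View pics/side0.png

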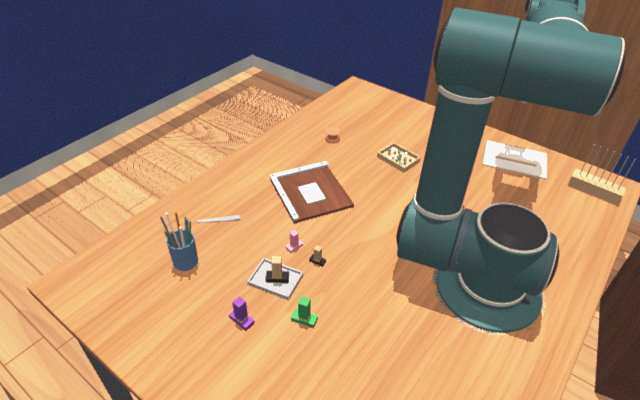

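```bash
cat > h.py <<'E'
import cv2, numpy as np
from station import manip
def cam(n):
    c=manip.camera(n); c["n"]=n; return c
def dist(c): return np.array([c["k1"],0,0,0,0],float)
def proj(c,P):
    return cv2.projectPoints(np.asarray(P,float).reshape(-1,1,3),c["rvec"],c["tvec"],c["K"],dist(c))[0][:,0]
def unproj(c,uv,z):
    uv=np.asarray(uv,float).reshape(-1,1,2)
    r=cv2.undistortPoints(uv,c["K"],dist(c))[:,0]
    R=cv2.Rodrigues(c["rvec"])[0]; t=np.asarray(c["tvec"]).reshape(3)
    d=np.c_[r,np.ones(len(r))]@R; o=-R.T@t
    return o+d*((z-o[2])/d[:,2])[:,None]
def crop(c,x,y,w,h,s,name):
    im=c["img"][y:y+h,x:x+w]; cv2.imwrite(name,cv2.resize(im,None,fx=s,fy=s,interpolation=cv2.INTER_CUBIC))
E
python3 - <<'E'
from h import *
c=cam("top"); crop(c,280,125,115,110,5,"pics/tb.png"); crop(c,155,195,125,95,6,"pics/tt.png")
d=cam("side"); crop(d,230,150,140,150,4,"pics/ss.png")
R=cv2.Rodrigues(c["rvec"])[0];print(-R.T@c["tvec"]);R=cv2.Rodrigues(d["rvec"])[0];print(-R.T@d["tvec"])
E
```

```text
[0.45022298 0.06310715 1.1568159 ]
[-0.10547538  0.90549932  0.99703141]
```

View pics/tb.png

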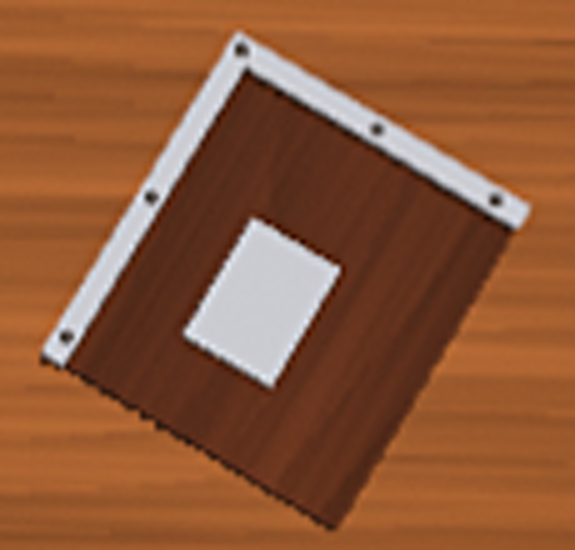

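View pics/tt.png

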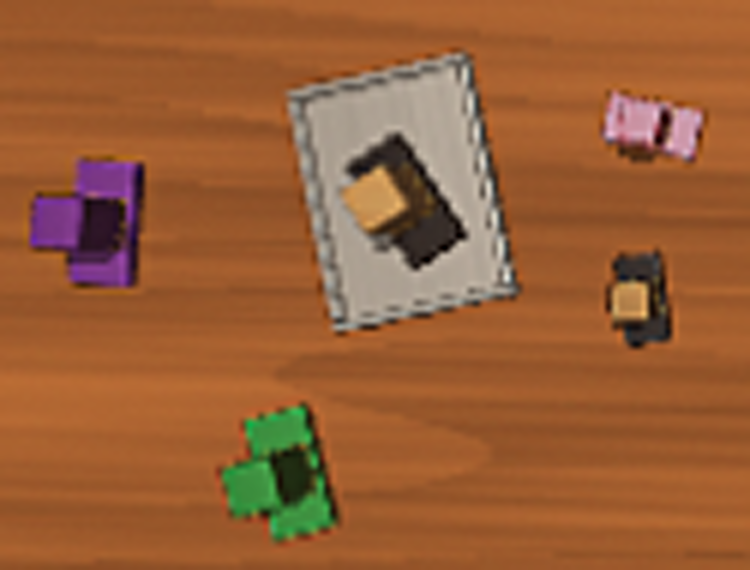

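View pics/ss.png

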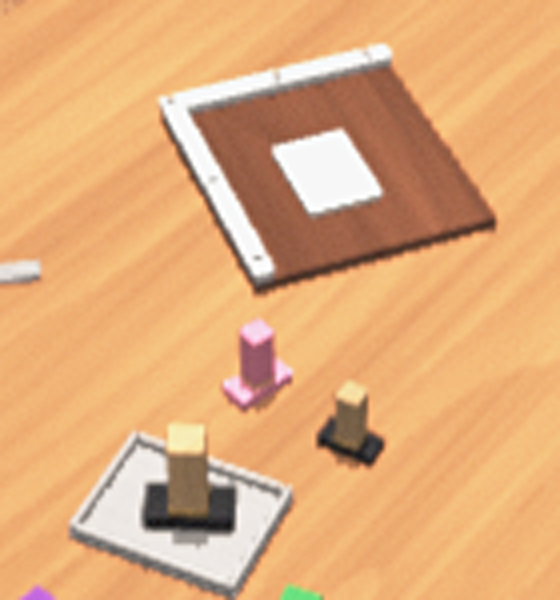

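```bash
cat >> h.py <<'E'
def quadfit(c,mask,z,ax0=None):
    cs,_=cv2.findContours(mask,cv2.RETR_EXTERNAL,cv2.CHAIN_APPROX_NONE); k=max(cs,key=cv2.contourArea)
    P=unproj(c,k[:,0,:],z)[:,:2]
    (ctr,wh,a)=cv2.minAreaRect((P*1000).astype(np.float32))
    return np.array(ctr),wh,a,k
E
python3 - <<'E'
from h import *
import numpy as np
for n in("top","side"):
    c=cam(n); hsv=cv2.cvtColor(c["img"],cv2.COLOR_BGR2HSV); H,S,V=cv2.split(hsv)
    white=((S<50)&(V>150)).astype(np.uint8)*255
    x0,y0,x1,y1=(285,128,390,235) if n=="top" else (265,155,360,225)
    m=np.zeros_like(white); m[y0:y1,x0:x1]=white[y0:y1,x0:x1]
    N,L,st,ce=cv2.connectedComponentsWithStats(m)
    for i in range(1,N):
        if st[i,4]<100: continue
        mi=(L==i).astype(np.uint8)*255
        isf=st[i,2]>60 if n=="top" else st[i,2]>40
        z=.022 if isf else .020
        ctr,wh,a,k=quadfit(c,mi,z); print(n,st[i],"z",z,"ctr",ctr,wh,a)
    if n=="top":
        g=lambda u,v:(280+u/5,125+v/5)
        print("corner outer, x end, y end",unproj(c,[g(240,33),g(530,208),g(42,360)],.022)*1000)
        print("board -x-y corner",unproj(c,[g(335,530)],.012)*1000)
        print("inner corner",unproj(c,[g(247,70)],.017)*1000)
    t=lambda u,v:(155+u/6,195+v/6)
    if n=="top":
        print("tray outer corners",unproj(c,[t(288,92),t(466,52),t(520,292),t(335,332)],.014)*1000)
        print("foot corners",unproj(c,[t(395,132),t(468,235),t(417,270)],.019)*1000)
        print("handle top corners",unproj(c,[t(340,190),t(382,162),t(410,203),t(369,235)],.081)*1000)
    else:
        s=lambda u,v:(230+u/4,150+v/4)
        print("foot top corners side",unproj(c,[s(146,487),s(237,489),s(233,521),s(143,516)],.019)*1000)
        print("handle",unproj(c,[s(168,427),s(190,424),s(208,430),s(206,452),s(168,449)],.081)*1000)
E
```

```text
top [289 132  97  66 682] z 0.022 ctr [599.95275879  -5.08377075] (199.59014892578125, 219.37261962890625) 60.5263671875
top [317 169  31  33 556] z 0.02 ctr [586.13720703   9.09112167] (59.18314743041992, 78.8240966796875) 60.71620178222656
corner outer, x end, y end [[ 742.1377359    24.61699336   22.        ]
 [ 643.69162534 -146.62776396   22.        ]
 [ 547.05024028  134.11110601   22.        ]]
board -x-y corner [[453.88261642 -37.9601408   12.        ]]
inner corner [[721.41294847  19.81556491  17.        ]]
tray outer corners [[501.94791458 382.93589795  14.        ]
 [523.83807879 296.44088855  14.        ]
 [408.65512847 265.69080207  14.        ]
 [386.54473248 354.97481796  14.        ]]
foot corners [[483.8825499  328.38602344  19.        ]
 [435.3790051  290.95726633  19.        ]
 [417.82799407 315.0255106   19.        ]]
handle top corners [[454.86010254 338.17988877  81.        ]
 [468.19452817 319.35086628  81.        ]
 [449.91641069 305.71052722  81.        ]
 [434.79575204 323.97606451  81.        ]]
side [270 161  58  59 533] z 0.022 ctr [599.66699219  -4.10673523] (203.75588989257812, 227.09112548828125) 60.44552993774414
side [298 183  27  21 372] z 0.02 ctr [585.18261719  11.54066086] (64.01719665527344, 86.75961303710938) 60.060523986816406
foot top corners side [[480.6213125  333.7026382   19.        ]
 [432.90647508 297.79162889  19.        ]
 [417.79056751 319.73836842  19.        ]
 [465.90803835 352.86156566  19.        ]]
handle [[465.47512563 324.90691279  81.        ]
 [456.26807041 314.31324976  81.        ]
 [444.05991771 311.01438821  81.        ]
 [433.12138688 325.61852541  81.        ]
 [453.3083076  338.59136345  81.        ]]
```

```bash
cat >> h.py <<'E'
from scipy.spatial.transform import Rotation as Ro
def st():
    s=manip.sense(); R=Ro.from_quat(s["tcp_rot"]).as_matrix()
    yaw=np.degrees(np.arctan2(R[1,2],R[0,2]))
    return s,R,yaw
BX=np.array([np.cos(np.radians(-29.5)),np.sin(np.radians(-29.5))]);BY=np.array([-BX[1],BX[0]]);COR=np.array([.7245,.0222])
def plan(x,y,z,yaw):
    """deltas in tool units from present measured pose, tool straight down"""
    s,R,cy=st(); d=R.T@(np.array([x,y,z])-s["eef_pos"])/.025
    a=np.radians(yaw); zt=np.array([np.cos(a),np.sin(a),0]); xt=np.array([0,0,-1.]); yt=np.cross(zt,xt)
    G=np.c_[xt,yt,zt]; r=np.degrees(Ro.from_matrix(R.T@G).as_rotvec())/5
    return np.round(d,3),np.round(r,3)
def rep():
    s,R,yaw=st(); p=s["eef_pos"]; b=p[:2]-COR
    print("t",round(s["time"],2),"p",np.round(p*1000,1),"yaw",round(yaw,2),"tilt",np.round(R[:2,0],4),"board",np.round([b@BX*1000,b@BY*1000],1),"F",np.round(s["wrist_force"],2),"w",round(s["width"]*1000,2),"q",np.round(s["joint_positions"],2))
E
python3 - <<'E'
from h import *
rep(); s,R,y=st(); print(R)
for yaw in(-53,127): print(yaw,plan(.4505,.3237,.15,yaw))
E
```

```text
t 0.3 p [ 199.3 -644.8  218.4] yaw -72.82 tilt [-0.0001  0.0004] board [-128.6 -839.2] F [ 0.54 -0.12  0.17] w 93.0 q [-1.31  0.12  1.44 -0.    1.58 -0.04]
[[-1.29491231e-04  9.55392322e-01  2.95339624e-01]
 [ 4.22885747e-04  2.95339653e-01 -9.55392229e-01]
 [-9.99999902e-01  1.18000199e-06 -4.42265691e-04]]
-53 (array([  2.75 ,  21.041, -34.044]), array([-3.964e+00, -5.000e-03, -1.000e-03]))
127 (array([  2.75 ,  21.041, -34.044]), array([ 3.2036e+01, -1.0000e-03,  7.0000e-03]))
```

jog_arm([
  [[1,0,5,-4,-0.5,0,0],[1,0,10,-8,-1,0,0],[1,0,16.4,-12.5,-2,0,0],[1,0,16.4,-12.5,-2,0,0],[1,0,16.4,-12.5,-2,0,0],[1,0,16.4,-12.5,-2,0,0],[1,0,16.4,-12.5,-2,0,0],[1,0,16.4,-12.5,-2,0,0],[1,0,16.4,-12.5,-2,0,0],[1,0,16.4,-12.5,-2,0,0],[1,0,16.4,-12.5,-3.96,0,0],[1,2.75,21,-34,-3.96,0,0],[1,2.75,21,-34,-3.96,0,0],[1,2.75,21,-34,-3.96,0,0],[1,2.75,21,-34,-3.96,0,0],[1,2.75,21,-34,-3.96,0,0],[1,2.75,21,-34,-3.96,0,0],[1,2.75,21,-34,-3.96,0,0],[1,2.75,21,-34,-3.96,0,0],[1,2.75,21,-34,-3.96,0,0]],
])

```text
time: 1.97
eef_pos: [0.4551, 0.1027, 0.1757]
tcp_rot: [0.316, 0.632, -0.315, 0.633]
wrist_force: [1.3, -0.4, 0.3]
width: 0.093
```

```bash
python3 -c "
from h import *
rep();print(plan(.4505,.3237,.15,-53),plan(.4505,.3237,.036,-53))"
```

```text
t 1.97 p [455.1 102.7 175.7] yaw -53.03 tilt [0.001  0.0002] board [-274.2  -62.6] F [ 1.33 -0.4   0.29] w 92.96 q [ 0.17 -0.34  1.93 -0.    1.55  1.09]
(array([ 1.028,  5.17 , -7.172]), array([-0.005,  0.006, -0.01 ])) (array([ 5.588,  5.166, -7.175]), array([-0.005,  0.006, -0.01 ]))
```

jog_arm([
  [[1,1,5.17,-7.17,0,0,0],[1,1,5.17,-7.17,0,0,0],[1,1,5.17,-7.17,0,0,0],[1,1,5.17,-7.17,0,0,0],[1,1,5.17,-7.17,0,0,0],[1,1,5.17,-7.17,0,0,0],[1,1,5.17,-7.17,0,0,0],[1,1,5.17,-7.17,0,0,0],[1,1,5.17,-7.17,0,0,0]],
])

```text
time: 2.72
eef_pos: [0.4512, 0.3209, 0.1507]
tcp_rot: [0.316, 0.633, -0.316, 0.633]
wrist_force: [-0.4, -0.2, 0.3]
width: 0.093
```

```bash
python3 -c "
from h import *
rep();print(plan(.4505,.3237,.036,-53))
c=cam('side');crop(c,190,150,200,150,4,'pics/g0.png');rep()"
```

```text
t 2.72 p [451.2 320.9 150.7] yaw -53.04 tilt [ 0.0001 -0.0002] board [-385.   125.4] F [-0.37 -0.25  0.3 ] w 92.99 q [ 0.57 -0.12  1.79 -0.    1.47  1.5 ]
(array([ 4.586,  0.045, -0.106]), array([-0.007,  0.002,  0.001]))
t 2.77 p [451.3 320.7 150.8] yaw -53.08 tilt [0.0004 0.    ] board [-384.7  125.3] F [ 0.41  0.74 -0.12] w 93.02 q [ 0.57 -0.12  1.79 -0.    1.47  1.5 ]
```

View pics/g0.png

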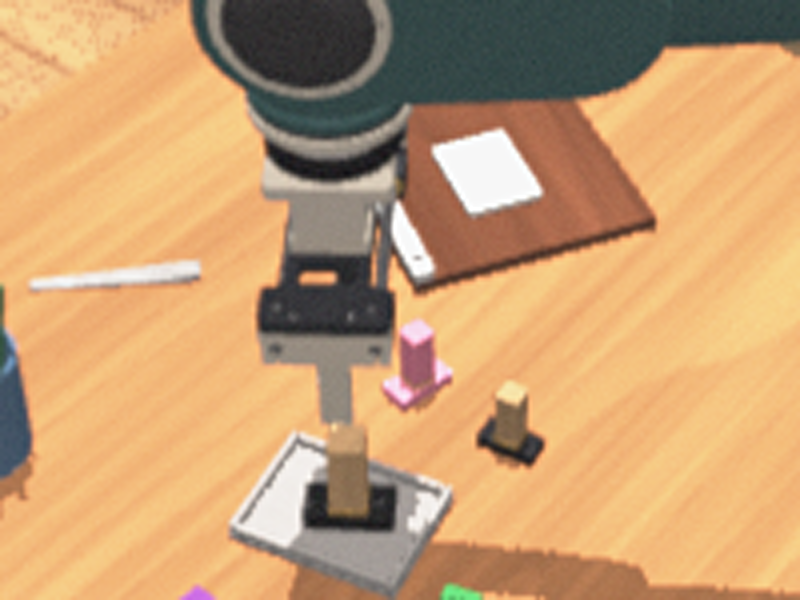

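jog_arm([
  [[1,1.5,0.05,-0.1,0,0,0],[1,3,0.05,-0.1,0,0,0],[1,4,0.05,-0.1,0,0,0],[1,4.6,0.05,-0.1,0,0,0],[1,4.6,0.05,-0.1,0,0,0],[0.7,4.6,0.05,-0.1,0,0,0],[0.5,4.6,0.05,-0.1,0,0,0],[0.4,4.6,0.05,-0.1,0,0,0],[0.3,4.6,0.05,-0.1,0,0,0],[0.25,4.6,0.05,-0.1,0,0,0],[0.2,4.6,0.05,-0.1,0,0,0],[0.1,4.6,0.05,-0.1,0,0,0],[0,4.6,0.05,-0.1,0,0,0],[0,4.6,0.05,-0.1,0,0,0],[0,4.6,0.05,-0.1,0,0,0]],
], newtons=25)

```text
time: 4.02
eef_pos: [0.4505, 0.3244, 0.0355]
tcp_rot: [0.316, 0.633, -0.316, 0.633]
wrist_force: [-1.5, 0.1, -0.1]
width: 0.0306
```

```bash
python3 -c "
from h import *
rep()
c=cam('side');crop(c,190,150,200,150,4,'pics/g1.png');rep()"
```

```text
t 4.02 p [450.5 324.4  35.5] yaw -53.02 tilt [-0. -0.] board [-387.3  128.1] F [-1.47  0.06 -0.07] w 30.57 q [ 0.58 -0.03  1.9   0.    1.27  1.5 ]
t 4.07 p [450.6 324.4  35.5] yaw -53.02 tilt [-0.     -0.0001] board [-387.2  128.1] F [ 1.12 -0.51  0.75] w 26.92 q [ 0.58 -0.03  1.9  -0.    1.27  1.5 ]
```

View pics/g1.png

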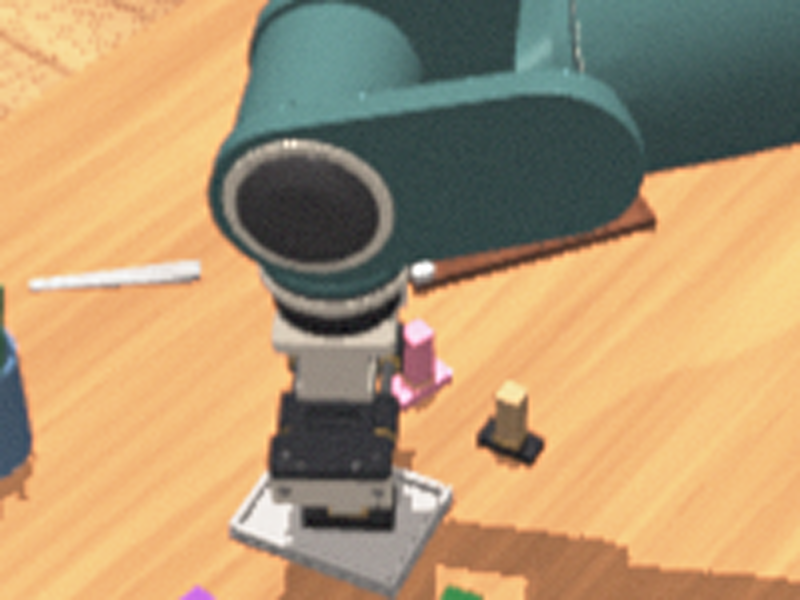

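jog_arm([
  [[0,0,0,0,0,0,0],[0,0,0,0,0,0,0],[0,0,0,0,0,0,0],[0,0,0,0,0,0,0],[0,-0.2,0,0,0,0,0],[0,-0.6,0,0,0,0,0],[0,-1.4,0,0,0,0,0],[0,-2.4,0,0,0,0,0],[0,-3.5,0,0,0,0,0],[0,-4.4,0,0,0,0,0],[0,-4.8,0,0,0,0,0],[0,-4.8,0,0,0,0,0]],
])

```text
time: 5.07
eef_pos: [0.4513, 0.3249, 0.1586]
tcp_rot: [0.317, 0.632, -0.314, 0.633]
wrist_force: [-0.3, 1.0, -1.1]
width: 0.0242
```

```bash
python3 -c "
from h import *
rep()
c=cam('side');crop(c,190,100,200,150,4,'pics/g2.png');rep()
def tgt(bx,by): return COR+bx*BX+by*BY
p=tgt(-.230,-.080);print(p,plan(p[0],p[1],.155,-29.5))"
```

```text
t 5.07 p [451.3 324.9 158.6] yaw -53.02 tilt [0.0034 0.0023] board [-386.8  129. ] F [-0.34  0.95 -1.09] w 24.22 q [ 0.58 -0.12  1.78  0.    1.48  1.5 ]
t 5.12 p [450.8 324.6 156.3] yaw -53.02 tilt [0.0014 0.0009] board [-387.1  128.4] F [-0.13  0.48 -2.83] w 23.62 q [ 0.58 -0.12  1.78  0.    1.48  1.5 ]
[0.48492431 0.06582896] (array([ 0.044, -5.136,  9.089]), array([-4.705,  0.005, -0.019]))
```

View pics/g2.png

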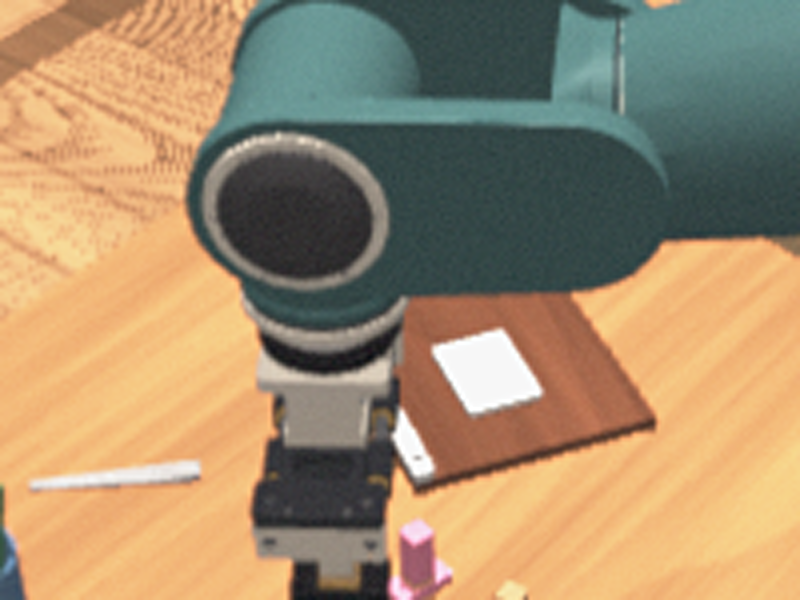

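```bash
python3 -c "
from h import *
p=COR-.187*BX-.0795*BY;print(p,plan(p[0],p[1],.155,-29.5))"
```

```text
[0.52259581 0.04508993] (array([ 0.046, -4.431, 10.658]), array([-4.705,  0.005, -0.019]))
```

jog_arm([
  [[0,0,-0.3,0.7,-0.3,0,0],[0,0,-1,2.2,-1,0,0],[0,0,-1.6,3.8,-1.7,0,0],[0,0,-2.2,5.4,-2.4,0,0],[0,0,-2.9,7,-3.1,0,0],[0,0,-3.5,8.5,-3.8,0,0],[0,0,-4,9.7,-4.3,0,0],[0,0,-4.43,10.66,-4.7,0,0],[0,0,-4.43,10.66,-4.7,0,0],[0,0,-4.43,10.66,-4.7,0,0],[0,0,-4.43,10.66,-4.7,0,0],[0,0,-4.43,10.66,-4.7,0,0]],
])

```text
time: 6.12
eef_pos: [0.522, 0.0457, 0.1547]
tcp_rot: [0.18, 0.684, -0.18, 0.683]
wrist_force: [0.1, 0.1, -1.1]
width: 0.0236
```

```bash
python3 -c "
from h import *
rep()
p=COR-.187*BX-.0795*BY;print(plan(p[0],p[1],.060,-29.5))
c=cam('top');crop(c,270,115,130,130,4,'pics/g3.png')"
```

```text
t 6.12 p [522.   45.7 154.7] yaw -29.49 tilt [-0.0012  0.0001] board [-187.8  -79.2] F [ 0.09  0.08 -1.11] w 23.59 q [ 0.04 -0.19  1.84  0.    1.49  0.55]
(array([ 3.789, -0.009,  0.038]), array([ 0.002, -0.012,  0.005]))
```

View pics/g3.png

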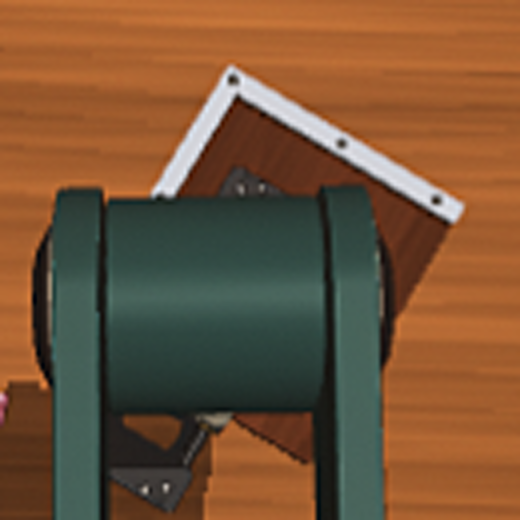

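jog_arm([
  [[0,0.5,0,0,0,0,0],[0,1.5,0,0,0,0,0],[0,2.5,0,0,0,0,0],[0,3.4,0,0,0,0,0],[0,3.8,0,0,0,0,0],[0,3.8,0,0,0,0,0],[0,3.8,0,0,0,0,0]],
])

```text
time: 6.75
eef_pos: [0.5223, 0.0452, 0.0606]
tcp_rot: [0.18, 0.684, -0.18, 0.684]
wrist_force: [0.4, 0.2, -1.2]
width: 0.0236
```

```bash
python3 -c "
from h import *
rep()
p=COR-.187*BX-.0795*BY;print(plan(p[0],p[1],.044,-29.5))
c=cam('side');crop(c,250,140,130,100,6,'pics/g4.png')"
```

```text
t 6.75 p [522.3  45.2  60.6] yaw -29.5 tilt [-0.0005  0.    ] board [-187.3  -79.5] F [ 0.36  0.16 -1.17] w 23.6 q [ 0.04 -0.13  1.94  0.    1.32  0.55]
(array([0.665, 0.001, 0.012]), array([ 0.001, -0.005,  0.003]))
```

View pics/g4.png

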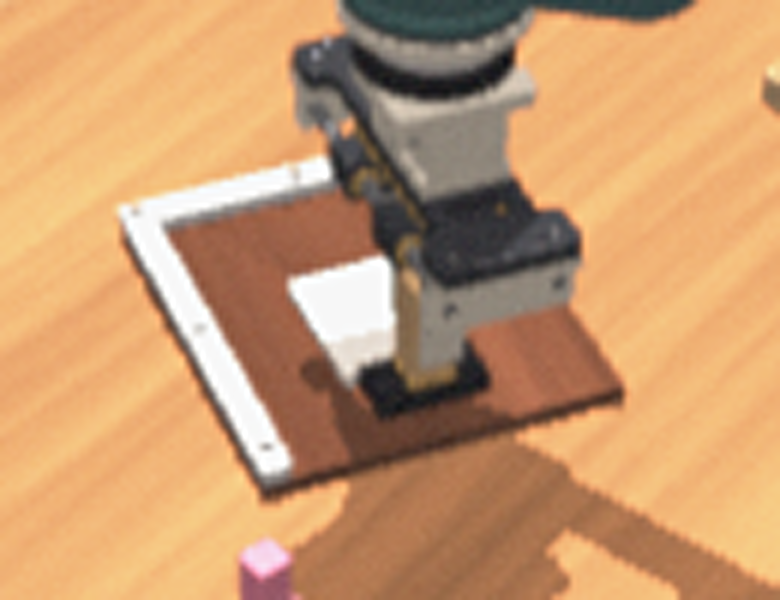

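```bash
python3 -c "
from h import *
c=cam('side')
g=lambda u,v:(250+u/6,140+v/6)
for z,pts in((.0441,[g(358,374),g(378,404),g(490,378),g(470,344)]),(.02,[g(345,383),g(288,283)])):
  for q in unproj(c,pts,z): b=q[:2]-COR; print(np.round([b@BX*1000,b@BY*1000],1))
"
```

```text
[-181.3  -46.3]
[-205.2  -47.1]
[-208.1 -105.9]
[-181.2 -107. ]
[-160.4  -47.9]
[-76.7 -49.3]
```

jog_arm([
  [[0,0.2,0,0,0,0,0],[0,0.4,0,0,0,0,0],[0,0.55,0,0,0,0,0],[0,0.65,0,0,0,0,0],[0,0.65,0,0,0,0,0],[0,0.65,0,0,0,0,0]],
])

```text
time: 7.35
eef_pos: [0.5223, 0.0448, 0.0441]
tcp_rot: [0.18, 0.684, -0.18, 0.684]
wrist_force: [0.4, -0.5, -1.7]
width: 0.0236
```

```bash
python3 -c "
from h import *
rep();rep()
c=cam('side');rep();crop(c,250,140,130,100,6,'pics/g5.png')"
```

```text
t 7.35 p [522.3  44.8  44.1] yaw -29.53 tilt [-0.0004 -0.    ] board [-187.1  -79.9] F [ 0.42 -0.51 -1.68] w 23.58 q [ 0.04 -0.11  1.96 -0.    1.29  0.55]
t 7.35 p [522.3  44.8  44.1] yaw -29.53 tilt [-0.0004 -0.    ] board [-187.1  -79.9] F [ 0.42 -0.51 -1.68] w 23.58 q [ 0.04 -0.11  1.96 -0.    1.29  0.55]
t 7.4 p [522.5  44.9  44.4] yaw -29.52 tilt [0. 0.] board [-187.   -79.8] F [ 0.31 -0.91 -1.27] w 23.65 q [ 0.04 -0.11  1.96  0.    1.29  0.55]
```

View pics/g5.png

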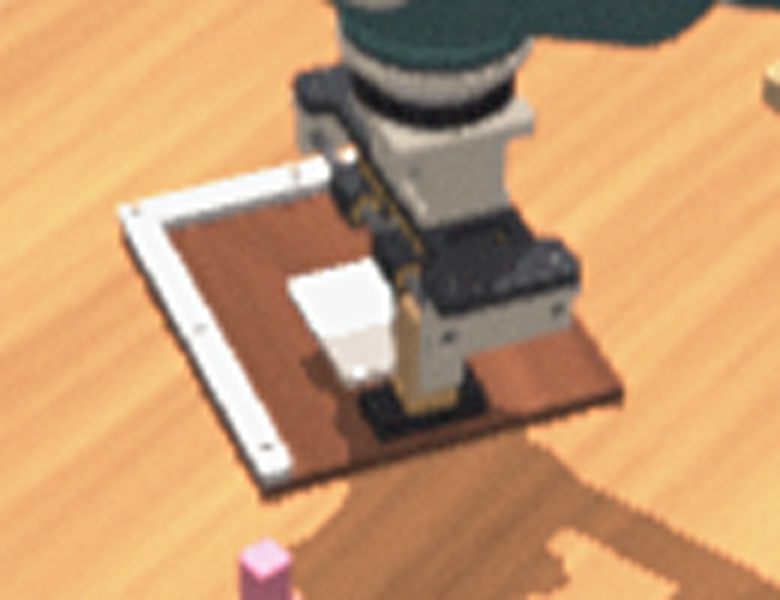

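jog_arm([
  [[0,0,0,0.15,0,0,0],[0,0,0,0.3,0,0,0],[0,0,0,0.4,0,0,0],[0,0,0,0.5,0,0,0],[0,0,0,0.6,0,0,0],[0,0,0,0.7,0,0,0],[0,0,0,0.8,0,0,0],[0,0,0,0.95,0,0,0],[0,0,0,1.1,0,0,0],[0,0,0,1.25,0,0,0],[0,0,0,1.4,0,0,0],[0,0,0,1.55,0,0,0],[0,0,0,1.7,0,0,0],[0,0,0,1.85,0,0,0],[0,0,0,2,0,0,0],[0,0,0,2.15,0,0,0],[0,0,0,2.3,0,0,0],[0,0,0,2.4,0,0,0],[0,0,0,2.5,0,0,0],[0,0,0,2.5,0,0,0]],
])

```text
time: 9.07
eef_pos: [0.5771, 0.0139, 0.0443]
tcp_rot: [0.18, 0.684, -0.18, 0.684]
wrist_force: [0.7, 0.4, -0.7]
width: 0.0238
```

```bash
python3 -c "
from h import *
rep()
c=cam('side');rep();crop(c,250,140,130,100,6,'pics/g6.png')"
```

```text
t 9.07 p [577.1  13.9  44.3] yaw -29.53 tilt [ 0.0001 -0.0001] board [-124.2  -79.8] F [ 0.66  0.39 -0.73] w 23.8 q [-0.02  0.01  1.84 -0.    1.29  0.5 ]
t 9.12 p [577.   14.   44.3] yaw -29.53 tilt [ 0.0001 -0.    ] board [-124.4  -79.8] F [ 0.11  0.14 -1.63] w 23.68 q [-0.02  0.01  1.85 -0.    1.29  0.5 ]
```

View pics/g6.png

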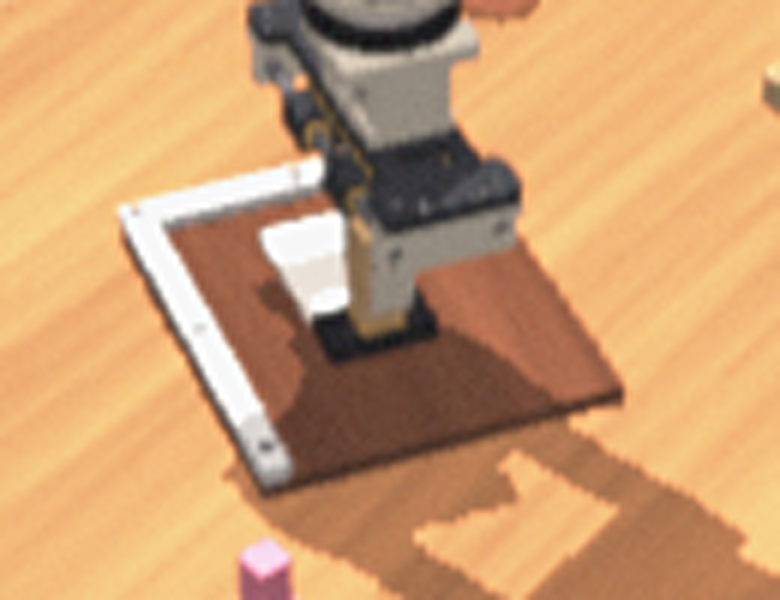

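jog_arm([
  [[0,0,0,0.1,0,0,0],[0,0,0,0.2,0,0,0],[0,0,0,0.3,0,0,0],[0,0,0,0.4,0,0,0],[0,0,0,0.5,0,0,0],[0,0,0,0.6,0,0,0],[0,0,0,0.7,0,0,0],[0,0,0,0.8,0,0,0],[0,0,0,0.85,0,0,0],[0,0,0,0.9,0,0,0],[0,0,0,0.9,0,0,0]],
])

```text
time: 10.03
eef_pos: [0.5965, 0.0029, 0.0443]
tcp_rot: [0.18, 0.684, -0.18, 0.684]
wrist_force: [0.7, 0.7, -1.4]
width: 0.0242
```

```bash
python3 -c "
from h import *
rep()
c=cam('side');rep();c2=cam('top');rep();crop(c,250,140,130,100,6,'pics/g7.png');crop(c2,270,115,130,130,4,'pics/g7t.png')"
```

```text
t 10.03 p [596.5   2.9  44.3] yaw -29.53 tilt [ 0.0001 -0.    ] board [-101.9  -79.8] F [ 0.66  0.68 -1.39] w 24.18 q [-0.04  0.05  1.8  -0.    1.29  0.48]
t 10.08 p [596.5   3.   44.3] yaw -29.52 tilt [ 0.0001 -0.    ] board [-102.   -79.8] F [ 0.32 -0.34 -1.34] w 23.93 q [-0.04  0.05  1.8  -0.    1.29  0.48]
t 10.13 p [596.4   3.   44.3] yaw -29.52 tilt [ 0.     -0.0001] board [-102.1  -79.8] F [-0.82 -0.13 -1.8 ] w 23.98 q [-0.04  0.05  1.8  -0.    1.29  0.48]
```

View pics/g7.png

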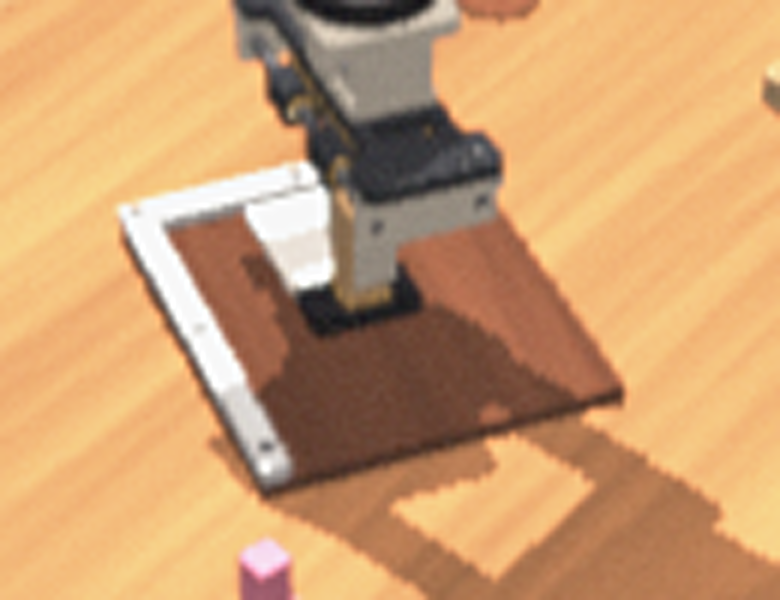

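View pics/g7t.png

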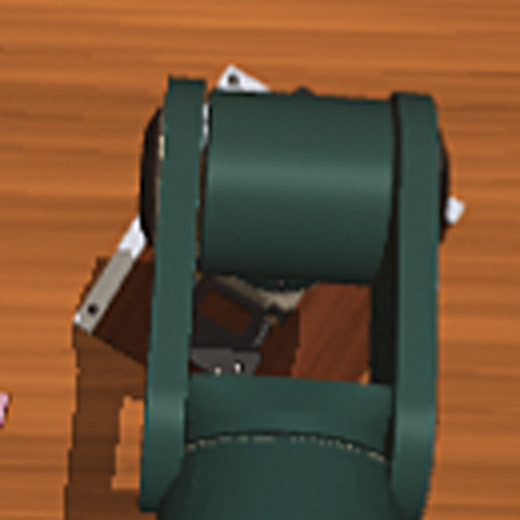

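jog_arm([
  [[0,0,0,0.04,0,0,0],[0,0,0,0.08,0,0,0],[0,0,0,0.11,0,0,0],[0,0,0,0.14,0,0,0],[0,0,0,0.14,0,0,0]],
])

```text
time: 10.55
eef_pos: [0.5995, 0.0012, 0.0443]
tcp_rot: [0.18, 0.684, -0.18, 0.684]
wrist_force: [-0.3, 0.4, -1.0]
width: 0.024
```

```bash
python3 -c "
from h import *
rep()
c=cam('side');rep();crop(c,280,150,80,60,10,'pics/g8.png')"
```

```text
t 10.55 p [599.5   1.2  44.3] yaw -29.52 tilt [ 0. -0.] board [-98.4 -79.8] F [-0.3   0.36 -1.04] w 24.01 q [-0.04  0.06  1.8  -0.    1.29  0.47]
t 10.6 p [599.5   1.2  44.3] yaw -29.52 tilt [ 0.0001 -0.0001] board [-98.5 -79.8] F [-0.17  0.18 -0.69] w 23.92 q [-0.04  0.06  1.8  -0.    1.29  0.47]
```

View pics/g8.png

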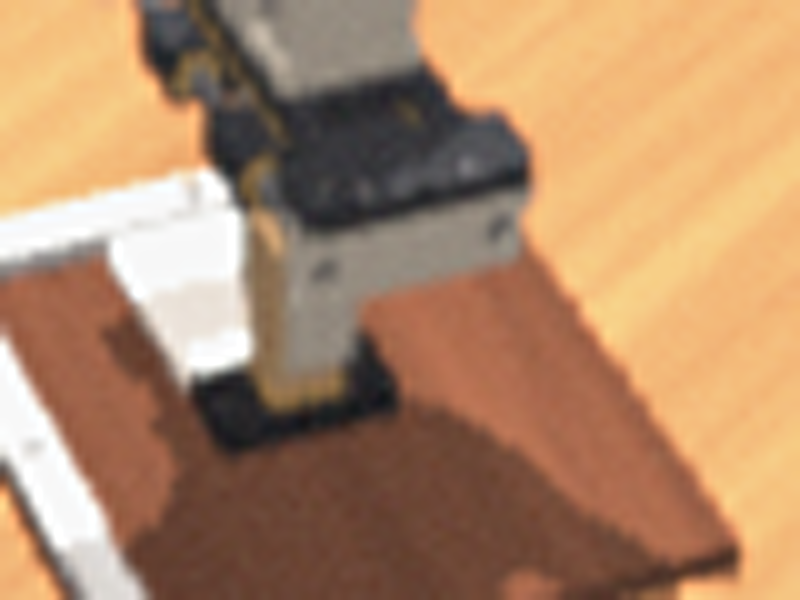

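jog_arm([
  [[0,0,0,0.02,0,0,0],[0,0,0,0.04,0,0,0],[0,0,0,0.06,0,0,0],[0,0,0,0.08,0,0,0],[0,0,0,0.08,0,0,0]],
])

```text
time: 11.02
eef_pos: [0.6013, 0.0002, 0.0443]
tcp_rot: [0.18, 0.684, -0.18, 0.684]
wrist_force: [0.7, 0.1, -1.7]
width: 0.0238
```

jog_arm([
  [[0,0,0,0.02,0,0,0],[0,0,0,0.04,0,0,0],[0,0,0,0.04,0,0,0]],
])

```text
time: 11.27
eef_pos: [0.6021, -0.0003, 0.0443]
tcp_rot: [0.18, 0.684, -0.18, 0.684]
wrist_force: [-0.0, -0.4, -2.1]
width: 0.0239
```

jog_arm([
  [[0,0,0,0.02,0,0,0],[0,0,0,0.04,0,0,0],[0,0,0,0.04,0,0,0]],
])

```text
time: 11.52
eef_pos: [0.6026, -0.0005, 0.0442]
tcp_rot: [0.18, 0.684, -0.18, 0.683]
wrist_force: [-4.4, 2.4, 1.2]
width: 0.0241
```

```bash
python3 -c "
from h import *
rep()
p=COR-.040*BX-.143*BY;print(p,plan(p[0],p[1],.090,60.5))"
```

```text
t 11.52 p [ 6.026e+02 -5.000e-01  4.420e+01] yaw -29.52 tilt [-0.001   0.0004] board [-94.9 -79.8] F [-4.44  2.44  1.17] w 24.15 q [-0.04  0.06  1.79  0.    1.29  0.47]
[ 0.6192692  -0.08256392] (array([-1.832, -2.528,  2.197]), array([-1.8004e+01, -1.1000e-02, -8.0000e-03]))
```

jog_arm([
  [[0,0,0,-0.1,0,0,0],[0,0,0,-0.3,0,0,0],[0,0,0,-0.7,0,0,0],[0,-0.3,0,-0.9,0,0,0],[0,-1,0,-0.9,0,0,0],[0,-1.6,-0.3,-0.9,-1,0,0],[0,-1.83,-1,-0.9,-2.3,0,0],[0,-1.83,-1.7,-0.6,-3.6,0,0],[0,-1.83,-2.3,0,-4.9,0,0],[0,-1.83,-2.53,0.6,-6.2,0,0],[0,-1.83,-2.53,1.2,-7.5,0,0],[0,-1.83,-2.53,1.7,-8.8,0,0],[0,-1.83,-2.53,2.2,-10.1,0,0],[0,-1.83,-2.53,2.2,-11.4,0,0],[0,-1.83,-2.53,2.2,-12.7,0,0],[0,-1.83,-2.53,2.2,-14,0,0],[0,-1.83,-2.53,2.2,-15.3,0,0],[0,-1.83,-2.53,2.2,-16.6,0,0],[0,-1.83,-2.53,2.2,-17.6,0,0],[0,-1.83,-2.53,2.2,-18,0,0]],
])

```text
time: 13.18
eef_pos: [0.6193, -0.0825, 0.0908]
tcp_rot: [-0.358, 0.61, 0.358, 0.61]
wrist_force: [0.3, 0.4, -1.3]
width: 0.0238
```

jog_arm([
  [[0,0,0,0,0,0,0],[0,0,0,0,0,0,0]],
])

```text
time: 13.35
eef_pos: [0.6194, -0.0826, 0.0906]
tcp_rot: [-0.356, 0.611, 0.356, 0.611]
wrist_force: [0.6, 0.0, -1.4]
width: 0.0241
```

```bash
python3 -c "
from h import *
rep()
p=COR-.040*BX-.143*BY;print(plan(p[0],p[1],.0443,60.5))
c=cam('side');c2=cam('top');rep();crop(c,250,140,130,100,6,'pics/g9.png');crop(c2,270,115,130,130,4,'pics/g9t.png')"
```

```text
t 13.35 p [619.4 -82.6  90.6] yaw 60.4 tilt [ 0.0006 -0.0001] board [ -39.9 -142.9] F [ 0.6   0.05 -1.41] w 24.11 q [-0.17  0.07  1.7  -0.    1.37 -1.23]
(array([ 1.854,  0.006, -0.003]), array([-0.02 ,  0.002,  0.007]))
t 13.45 p [619.5 -82.7  90.4] yaw 60.4 tilt [ 0.0003 -0.0001] board [ -39.8 -143. ] F [ 0.5   0.79 -1.51] w 23.82 q [-0.17  0.07  1.7  -0.    1.37 -1.23]
```

View pics/g9.png

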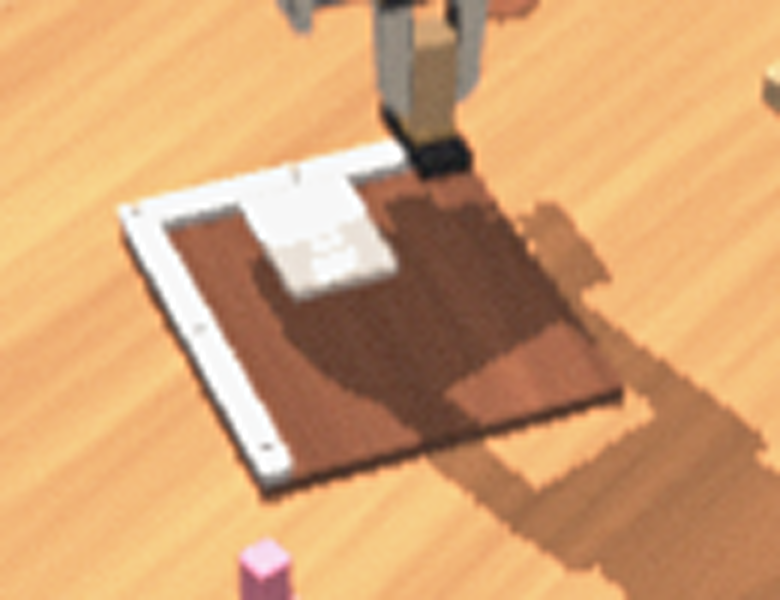

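View pics/g9t.png

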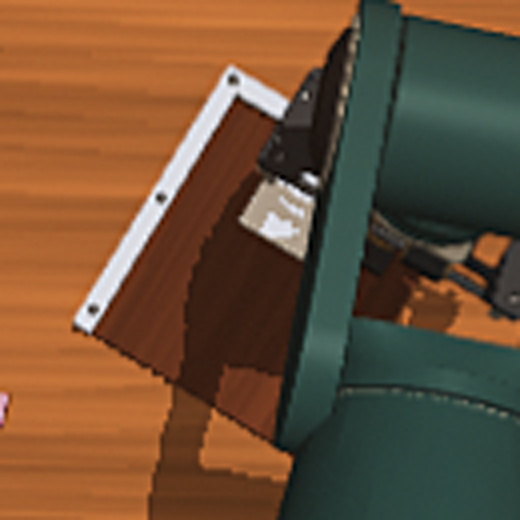

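jog_arm([
  [[0,0.5,0,0,0,0,0],[0,1,0,0,0,0,0],[0,1.4,0,0,-0.02,0,0],[0,1.7,0,0,-0.02,0,0],[0,1.85,0,0,-0.02,0,0],[0,1.85,0,0,-0.02,0,0],[0,1.85,0,0,-0.02,0,0]],
])

```text
time: 14.03
eef_pos: [0.6196, -0.0828, 0.0434]
tcp_rot: [-0.357, 0.611, 0.357, 0.611]
wrist_force: [-0.2, -0.7, -1.1]
width: 0.024
```

```bash
python3 -c "
from h import *
rep()
c=cam('side');rep();crop(c,280,130,80,60,10,'pics/g10.png')"
```

```text
t 14.03 p [619.6 -82.8  43.4] yaw 60.57 tilt [-0.0003  0.0001] board [ -39.6 -143.1] F [-0.18 -0.73 -1.11] w 24.02 q [-0.17  0.11  1.74  0.    1.29 -1.23]
t 14.08 p [619.6 -82.8  43.5] yaw 60.57 tilt [-0.0002  0.0001] board [ -39.6 -143.1] F [ 0.04  0.31 -0.74] w 23.74 q [-0.17  0.11  1.74  0.    1.29 -1.23]
```

View pics/g10.png

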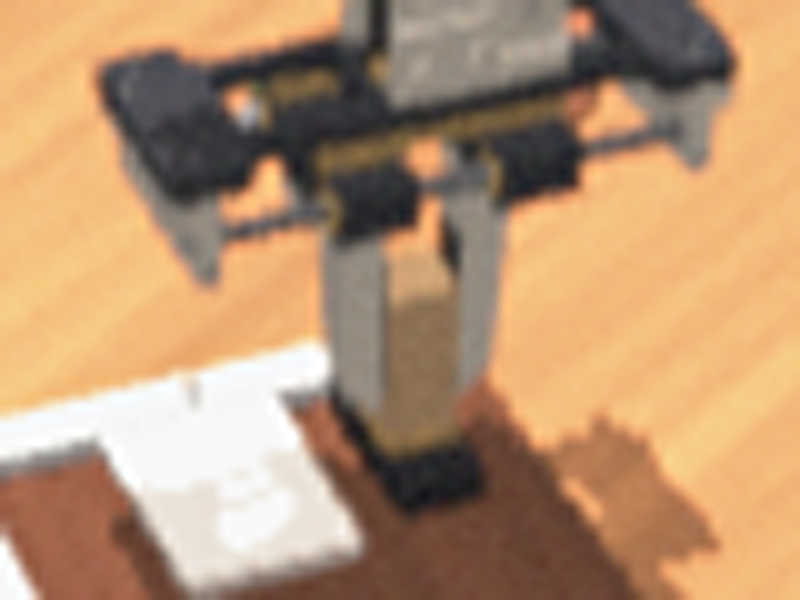

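jog_arm([
  [[0,0,0,0.1,0,0,0],[0,0,0,0.2,0,0,0],[0,0,0,0.3,0,0,0],[0,0,0,0.4,0,0,0],[0,0,0,0.5,0,0,0],[0,0,0,0.6,0,0,0],[0,0,0,0.7,0,0,0],[0,0,0,0.8,0,0,0],[0,0,0,0.95,0,0,0],[0,0,0,1.1,0,0,0],[0,0,0,1.25,0,0,0],[0,0,0,1.4,0,0,0],[0,0,0,1.55,0,0,0],[0,0,0,1.7,0,0,0],[0,0,0,1.85,0,0,0],[0,0,0,2,0,0,0],[0,0,0,2.15,0,0,0],[0,0,0,2.25,0,0,0],[0,0,0,2.35,0,0,0],[0,0,0,2.35,0,0,0]],
])

```text
time: 15.75
eef_pos: [0.6486, -0.0312, 0.0438]
tcp_rot: [-0.357, 0.61, 0.357, 0.611]
wrist_force: [-0.4, -0.4, -1.1]
width: 0.0238
```

```bash
python3 -c "
from h import *
rep()
c=cam('side');rep();crop(c,260,140,80,60,10,'pics/g11.png')"
```

```text
t 15.75 p [648.6 -31.2  43.8] yaw 60.59 tilt [0.0001 0.0001] board [-39.7 -83.9] F [-0.37 -0.44 -1.06] w 23.83 q [-0.09  0.16  1.68  0.    1.3  -1.15]
t 15.8 p [648.5 -31.4  43.7] yaw 60.59 tilt [-0.      0.0001] board [-39.7 -84.1] F [-0.44 -0.66 -1.38] w 23.78 q [-0.09  0.16  1.68  0.    1.3  -1.15]
```

View pics/g11.png

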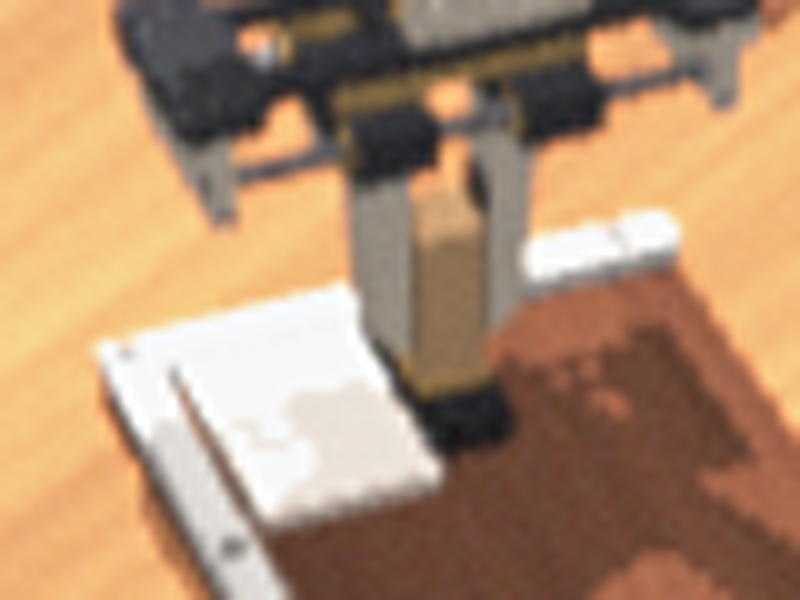

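Gap is small and parallel; about 8 mm left. Creep in.

jog_arm([
  [[0,0,0,0.04,0,0,0],[0,0,0,0.08,0,0,0],[0,0,0,0.12,0,0,0],[0,0,0,0.16,0,0,0],[0,0,0,0.2,0,0,0],[0,0,0,0.24,0,0,0],[0,0,0,0.24,0,0,0]],
])

```text
time: 16.38
eef_pos: [0.6515, -0.0263, 0.0438]
tcp_rot: [-0.357, 0.611, 0.357, 0.611]
wrist_force: [0.7, 0.6, -2.1]
width: 0.0239
```

jog_arm([
  [[0,0,0,0.02,0,0,0],[0,0,0,0.04,0,0,0],[0,0,0,0.04,0,0,0]],
])

```text
time: 16.63
eef_pos: [0.6519, -0.0255, 0.0438]
tcp_rot: [-0.357, 0.611, 0.357, 0.611]
wrist_force: [-0.3, -0.5, -1.1]
width: 0.0237
```

jog_arm([
  [[0,0,0,0.02,0,0,0],[0,0,0,0.04,0,0,0],[0,0,0,0.04,0,0,0]],
])

```text
time: 16.88
eef_pos: [0.6523, -0.0248, 0.0438]
tcp_rot: [-0.357, 0.611, 0.357, 0.61]
wrist_force: [-1.6, -1.0, -0.2]
width: 0.024
```

jog_arm([
  [[0,0,0,0.02,0,0,0],[0,0,0,0.02,0,0,0]],
])

```text
time: 17.05
eef_pos: [0.6523, -0.0247, 0.0438]
tcp_rot: [-0.357, 0.611, 0.356, 0.61]
wrist_force: [-2.9, -5.1, 0.9]
width: 0.0241
```

jog_arm([
  [[0,0,0,0.02,0,0,0],[0,0,0,0.02,0,0,0]],
])

```text
time: 17.22
eef_pos: [0.6524, -0.0246, 0.0438]
tcp_rot: [-0.357, 0.611, 0.356, 0.61]
wrist_force: [-6.3, -7.4, 2.2]
width: 0.0237
```

jog_arm([
  [[0,0,0,-0.06,0,0,0],[0,0,0,-0.2,0,0,0],[0,0,0,-0.5,0,0,0],[0,-0.2,0,-1,0,0,0],[0,-1,0,-1.4,0,0,0],[0,-2,0,-2.4,0,0,0],[0,-3,0,-4,0,0,0],[0,-4,0,-5.6,0,0,0],[0,-4.5,0,-7,0,0,0],[0,-4.5,0,-7,0,0,0],[0,-4.5,0,-7,0,0,0]],
])

```text
time: 18.13
eef_pos: [0.566, -0.1788, 0.1584]
tcp_rot: [-0.357, 0.611, 0.355, 0.612]
wrist_force: [-0.2, 0.9, -1.6]
width: 0.024
```

```bash
python3 -c "
from h import *
rep()
c=cam('side');c2=cam('top');rep();crop(c,260,150,80,60,10,'pics/g12.png');crop(c2,285,125,80,60,10,'pics/g12t.png')"
```

```text
t 18.13 p [ 566.  -178.8  158.4] yaw 60.4 tilt [ 0.0028 -0.0012] board [ -39. -253.] F [-0.23  0.94 -1.61] w 23.96 q [-0.35 -0.04  1.7  -0.    1.48 -1.4 ]
t 18.23 p [ 566.6 -176.4  156.1] yaw 60.53 tilt [0.0001 0.0003] board [ -39.7 -250.6] F [-0.04 -0.12 -1.75] w 23.96 q [-0.34 -0.04  1.7   0.    1.48 -1.4 ]
```

View pics/g12.png

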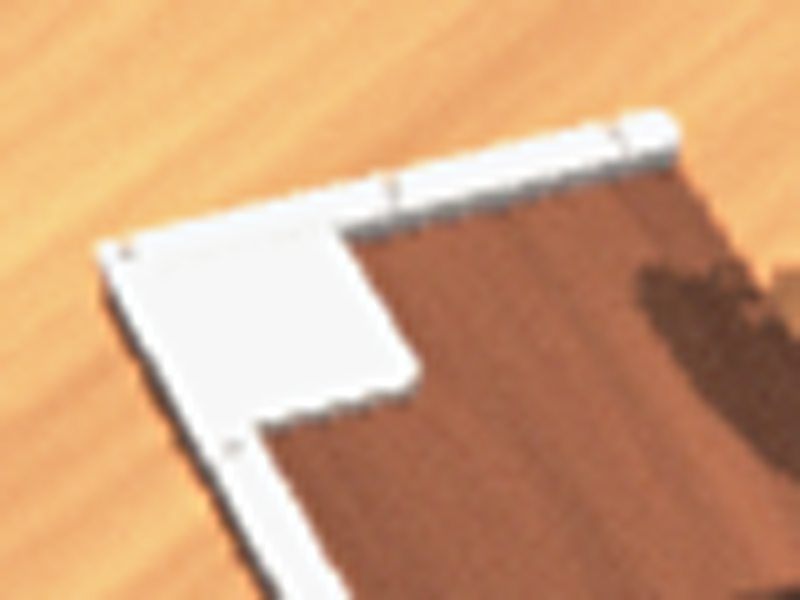

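View pics/g12t.png

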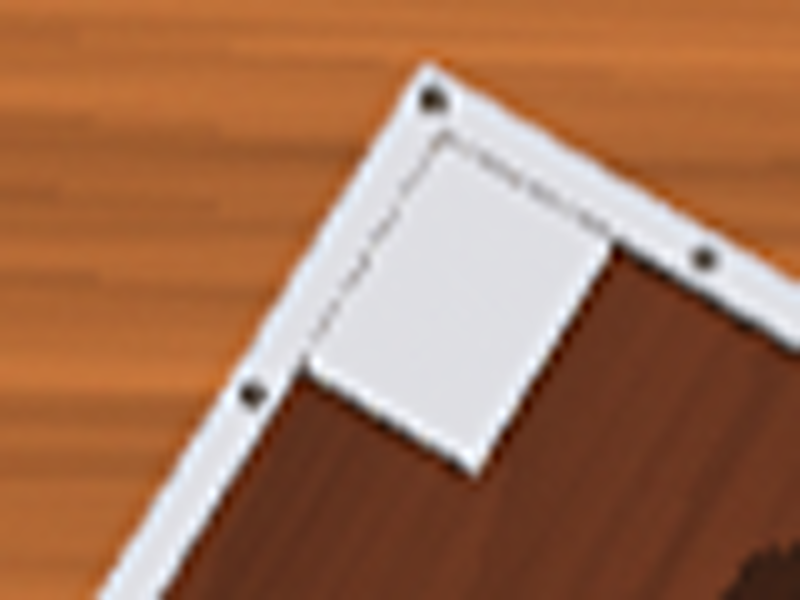

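```bash
python3 -c "
from h import *
rep()
p=COR-.125*BX-.043*BY;print(p,plan(p[0],p[1],.090,-29.5))"
```

```text
t 18.23 p [ 566.6 -176.4  156.1] yaw 60.53 tilt [0.0001 0.0003] board [ -39.7 -250.6] F [-0.04 -0.12 -1.75] w 23.96 q [-0.34 -0.04  1.7   0.    1.48 -1.4 ]
[0.59453132 0.04632765] (array([2.647, 3.409, 8.304]), array([ 1.8005e+01,  2.0000e-03, -4.0000e-03]))
```

jog_arm([
  [[0,0,0.3,0.7,1,0,0],[0,0,0.7,1.6,2.3,0,0],[0,0,1.2,2.8,3.6,0,0],[0,0,1.7,4,4.9,0,0],[0,0,2.2,5.2,6.2,0,0],[0,0,2.7,6.4,7.5,0,0],[0,0,3.1,7.5,8.8,0,0],[0,0,3.4,8.3,10.1,0,0],[0,0,3.4,8.3,11.4,0,0],[0,0,3.4,8.3,12.7,0,0],[0,0,3.4,8.3,14,0,0],[0,0.3,3.4,8.3,15.3,0,0],[0,0.8,3.4,8.3,16.6,0,0],[0,1.5,3.4,8.3,17.6,0,0],[0,2.2,3.4,8.3,18,0,0],[0,2.65,3.4,8.3,18,0,0],[0,2.65,3.4,8.3,18,0,0],[0,2.65,3.4,8.3,18,0,0]],
])

```text
time: 19.73
eef_pos: [0.5945, 0.0469, 0.0895]
tcp_rot: [0.179, 0.685, -0.179, 0.684]
wrist_force: [0.4, 0.4, -0.8]
width: 0.0238
```

```bash
python3 -c "
from h import *
c=cam('side');rep();crop(c,260,150,80,60,10,'pics/g13.png')
p=COR-.125*BX-.043*BY;print(p,plan(p[0],p[1],.0443,-29.5))"
```

```text
t 19.78 p [595.   46.7  90.4] yaw -29.31 tilt [-0.      0.0001] board [-124.8  -42.4] F [ 0.17 -0.43 -1.3 ] w 24.03 q [0.04 0.01 1.76 0.   1.37 0.55]
[0.59453132 0.04632765] (array([ 1.846, -0.023, -0.007]), array([ 0.038, -0.001, -0.   ]))
```

View pics/g13.png

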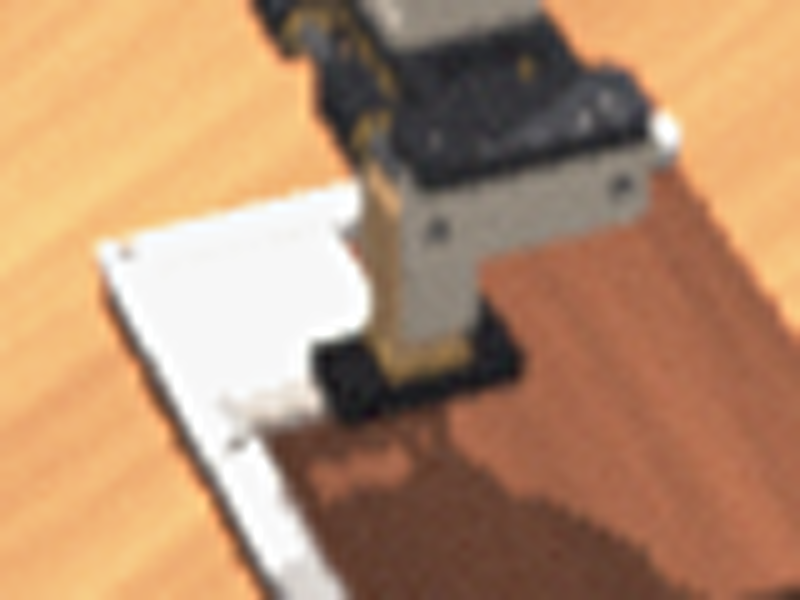

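jog_arm([
  [[0,0.5,-0.08,0,0.04,0,0],[0,1,-0.08,0,0.04,0,0],[0,1.4,-0.08,0,0.04,0,0],[0,1.7,-0.08,0,0.04,0,0],[0,1.85,-0.08,0,0.04,0,0],[0,1.85,-0.08,0.1,0.04,0,0],[0,1.85,-0.08,0.3,0.04,0,0],[0,1.85,-0.08,0.5,0.04,0,0],[0,1.85,-0.08,0.7,0.04,0,0],[0,1.85,-0.08,0.85,0.04,0,0],[0,1.85,-0.08,1,0.04,0,0],[0,1.85,-0.08,1.06,0.04,0,0],[0,1.85,-0.08,1.1,0.04,0,0],[0,1.85,-0.08,1.12,0.04,0,0],[0,1.85,-0.08,1.12,0.04,0,0]],
])

```text
time: 21.03
eef_pos: [0.6182, 0.0307, 0.0438]
tcp_rot: [0.181, 0.684, -0.181, 0.684]
wrist_force: [0.6, -0.0, -1.8]
width: 0.0243
```

```bash
python3 -c "
from h import *
rep()"
```

```text
t 21.03 p [618.2  30.7  43.8] yaw -29.62 tilt [-0.  0.] board [-96.7 -44.9] F [ 0.61 -0.01 -1.84] w 24.26 q [0.01 0.1  1.75 0.   1.29 0.53]
```

jog_arm([
  [[0,0,0,0.02,-0.02,0,0],[0,0,0,0.04,-0.02,0,0],[0,0,0,0.04,-0.02,0,0]],
])

```text
time: 21.28
eef_pos: [0.6191, 0.0303, 0.0438]
tcp_rot: [0.18, 0.684, -0.18, 0.684]
wrist_force: [-0.6, -0.5, -1.2]
width: 0.0237
```

jog_arm([
  [[0,0,0,0.02,0,0,0],[0,0,0,0.03,0,0,0],[0,0,0,0.03,0,0,0]],
])

```text
time: 21.53
eef_pos: [0.6197, 0.0299, 0.0438]
tcp_rot: [0.18, 0.684, -0.18, 0.684]
wrist_force: [-0.1, 0.2, -1.1]
width: 0.0238
```

jog_arm([
  [[0,0,0,0.02,0,0,0],[0,0,0,0.02,0,0,0]],
])

```text
time: 21.7
eef_pos: [0.6198, 0.0299, 0.0438]
tcp_rot: [0.18, 0.684, -0.18, 0.683]
wrist_force: [-4.3, 1.7, 0.4]
width: 0.0239
```

```bash
python3 -c "
from h import *
rep();print(plan(.453,.325,.155,-75))"
```

```text
t 21.7 p [619.8  29.9  43.8] yaw -29.52 tilt [-0.001   0.0005] board [-94.9 -44.9] F [-4.27  1.65  0.4 ] w 23.94 q [0.01 0.1  1.75 0.   1.29 0.52]
(array([ -4.438,   6.984, -11.629]), array([ 9.096e+00, -1.100e-02,  6.000e-03]))
```

jog_arm([
  [[0,0,0,-0.1,0,0,0],[0,0,0,-0.3,0,0,0],[0,0,0,-0.8,0,0,0],[0,-0.4,0,-1.2,0,0,0],[0,-1.4,0,-1.6,0,0,0],[0,-2.6,0.3,-2,0.5,0,0],[0,-3.6,0.8,-3,1.3,0,0],[0,-4.4,1.6,-4.2,2.4,0,0],[0,-4.4,2.6,-5.4,3.5,0,0],[0,-4.4,3.5,-6.6,4.6,0,0],[0,-4.4,4.4,-7.8,5.7,0,0],[0,-4.4,5.3,-9,6.8,0,0],[0,-4.4,6.1,-10.2,7.9,0,0],[0,-4.4,6.6,-11.1,8.7,0,0],[0,-4.4,6.98,-11.6,9.1,0,0],[0,-4.4,6.98,-11.6,9.1,0,0],[0,-4.4,6.98,-11.6,9.1,0,0],[0,-4.4,6.98,-11.6,9.1,0,0]],
])

```text
time: 23.2
eef_pos: [0.4536, 0.3239, 0.1537]
tcp_rot: [0.43, 0.561, -0.43, 0.561]
wrist_force: [-0.3, -0.7, -2.9]
width: 0.024
```

```bash
python3 -c "
from h import *
c=cam('side');c2=cam('top');rep();crop(c,220,150,130,150,4,'pics/g14.png');crop(c2,285,125,80,60,10,'pics/g14t.png')
print(plan(.453,.325,.045,-75))"
```

```text
t 23.3 p [454.1 323.6 153.8] yaw -75.04 tilt [ 0.0002 -0.0001] board [-383.8  129.1] F [ 0.36 -0.39 -1.48] w 24.01 q [ 0.57 -0.12  1.78 -0.    1.48  1.88]
(array([ 4.353, -0.027, -0.067]), array([-0.009,  0.001, -0.002]))
```

View pics/g14.png

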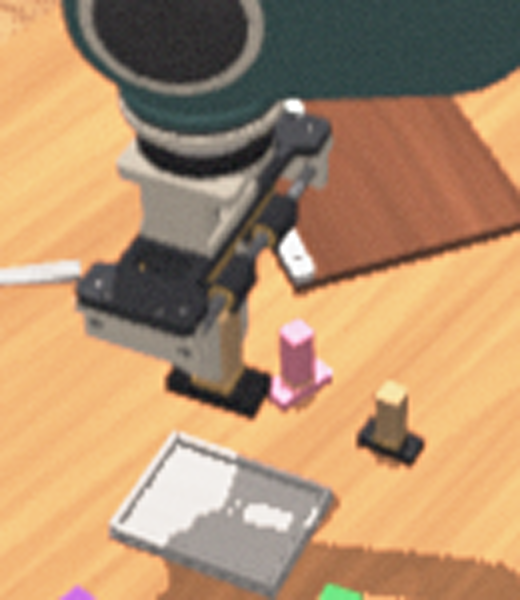

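View pics/g14t.png

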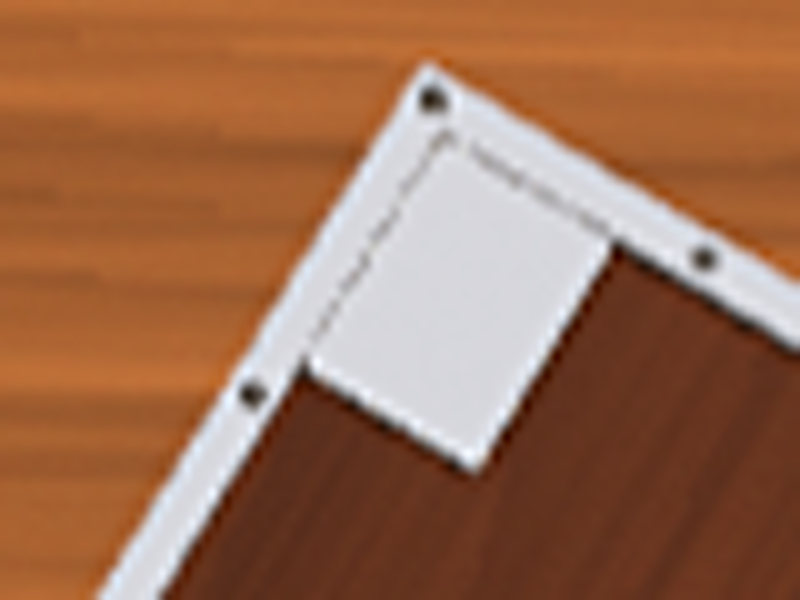

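jog_arm([
  [[0,0.5,0,-0.05,0,0,0],[0,1.5,0,-0.05,0,0,0],[0,2.7,0,-0.05,0,0,0],[0,3.6,0,-0.05,0,0,0],[0,4.2,0,-0.05,0,0,0],[0,4.35,0,-0.05,0,0,0],[0,4.35,0,-0.05,0,0,0],[0,4.35,0,-0.05,0,0,0]],
])

```text
time: 23.97
eef_pos: [0.4539, 0.3255, 0.0455]
tcp_rot: [0.431, 0.561, -0.431, 0.561]
wrist_force: [0.6, 0.1, -0.2]
width: 0.0239
```

```bash
python3 -c "
from h import *
c=cam('side');rep();crop(c,220,200,80,100,6,'pics/g15.png')
print(plan(.453,.325,.037,-75))"
```

```text
t 24.02 p [454.1 325.7  46.1] yaw -75.04 tilt [0.0012 0.0008] board [-384.8  131. ] F [-0.74  0.37 -1.4 ] w 23.99 q [ 0.58 -0.04  1.88 -0.    1.29  1.89]
(array([ 0.364, -0.049,  0.016]), array([-0.008, -0.005, -0.015]))
```

View pics/g15.png

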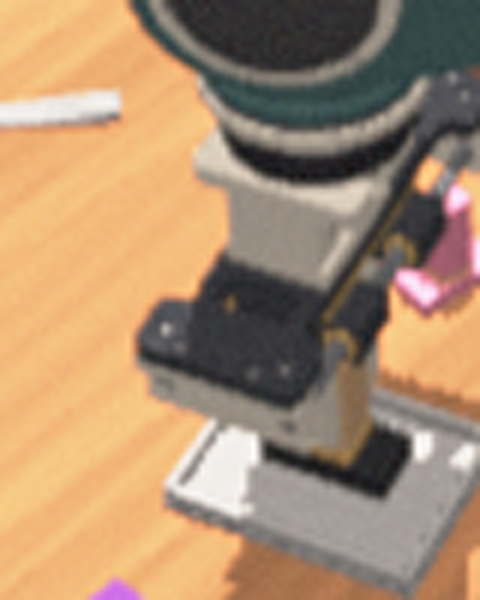

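jog_arm([
  [[0,0.15,0,0,0,0,0],[0,0.28,0,0,0,0,0],[0,0.36,0,0,0,0,0],[0,0.38,0,0,0,0,0],[0,0.38,0,0,0,0,0]],
])

```text
time: 24.43
eef_pos: [0.4534, 0.3256, 0.0354]
tcp_rot: [0.43, 0.561, -0.431, 0.561]
wrist_force: [-0.0, 0.0, -2.7]
width: 0.0237
```

jog_arm([
  [[0,0.02,0,0,0,0,0],[0,0.02,0,0,0,0,0]],
])

```text
time: 24.6
eef_pos: [0.4535, 0.3256, 0.0351]
tcp_rot: [0.431, 0.561, -0.431, 0.561]
wrist_force: [-0.4, -0.6, -0.8]
width: 0.0236
```

jog_arm([
  [[0,0.02,0,0,0,0,0],[0,0.02,0,0,0,0,0]],
])

```text
time: 24.77
eef_pos: [0.4536, 0.3257, 0.0351]
tcp_rot: [0.431, 0.561, -0.43, 0.561]
wrist_force: [-1.9, -0.7, 3.8]
width: 0.0241
```

jog_arm([
  [[0,0.02,0,0,0,0,0],[0,0.02,0,0,0,0,0]],
])

```text
time: 24.93
eef_pos: [0.4537, 0.3257, 0.0351]
tcp_rot: [0.431, 0.561, -0.43, 0.561]
wrist_force: [-4.4, -2.8, 11.2]
width: 0.024
```

jog_arm([
  [[0,-0.04,0,0,0,0,0],[0,-0.04,0,0,0,0,0],[0.3,-0.04,0,0,0,0,0],[0.35,-0.04,0,0,0,0,0],[0.5,-0.04,0,0,0,0,0],[0.7,-0.04,0,0,0,0,0],[0.7,-0.04,0,0,0,0,0],[0.8,-0.04,0,0,0,0,0],[0.8,-0.04,0,0,0,0,0],[0.8,-0.04,0,0,0,0,0]],
])

```text
time: 25.77
eef_pos: [0.4535, 0.3256, 0.035]
tcp_rot: [0.431, 0.561, -0.431, 0.561]
wrist_force: [0.3, 0.3, 0.1]
width: 0.0677
```

```bash
python3 -c "
from h import *
rep()"
```

```text
t 25.77 p [453.5 325.6  35. ] yaw -75.02 tilt [-0. -0.] board [-385.3  130.6] F [0.26 0.29 0.13] w 67.66 q [ 0.58 -0.02  1.89 -0.    1.27  1.89]
```

Rise straight up, then move clear of the views.

jog_arm([
  [[0.8,-0.5,0,0,0,0,0],[0.8,-1.5,0,0,0,0,0],[0.8,-3,0,0,0,0,0],[0.8,-4.5,0,0,0,0,0],[0.8,-6,0,0,0,0,0],[0.8,-7,0,0,0,0,0],[0.8,-7,2,6,0,0,0],[0.8,-7,2,10,0,0,0],[0.8,-7,2,10,0,0,0],[0.8,-7,2,10,0,0,0],[0.8,-7,2,18,0,0,0],[0.8,-7,2,18,0,0,0],[0.8,-7,2,18,0,0,0],[0.8,-7,2,18,0,0,0],[0.8,-7,2,18,0,0,0],[0.8,-7,2,18,0,0,0],[0.8,-7,2,18,0,0,0]],
])

```text
time: 27.18
eef_pos: [0.6183, -0.0987, 0.2112]
tcp_rot: [0.431, 0.56, -0.431, 0.561]
wrist_force: [1.2, 0.1, -0.2]
width: 0.0741
```

```bash
python3 -c "
from h import *
c=cam('side');c2=cam('top');rep();cv2.imwrite('pics/f_s.png',c['img']);cv2.imwrite('pics/f_t.png',c2['img'])
crop(c2,285,125,80,60,10,'pics/f_tc.png');crop(c,220,190,110,110,5,'pics/f_sc.png')"
```

```text
t 27.28 p [ 618.7 -100.7  210.5] yaw -75.26 tilt [-0.0002 -0.0009] board [ -31.6 -159.1] F [ 0.16 -0.15 -0.97] w 74.35 q [-0.2   0.01  1.56 -0.    1.57  1.11]
```

View pics/f_t.png

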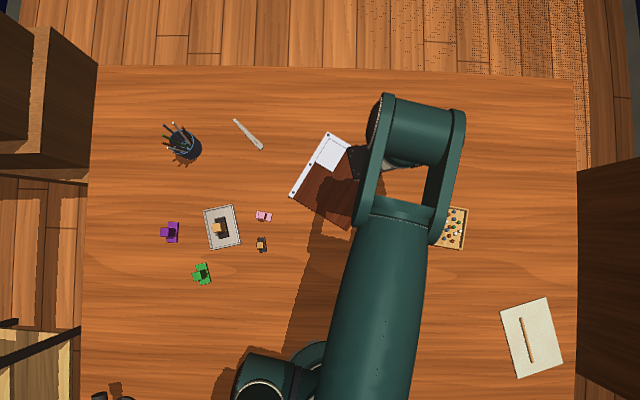

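View pics/f_sc.png

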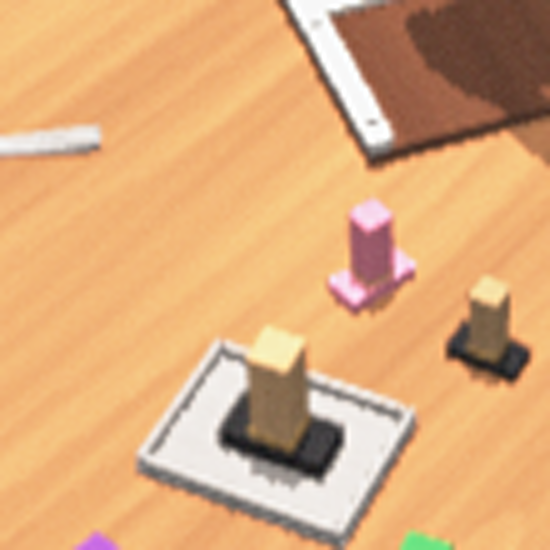

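View pics/f_tc.png

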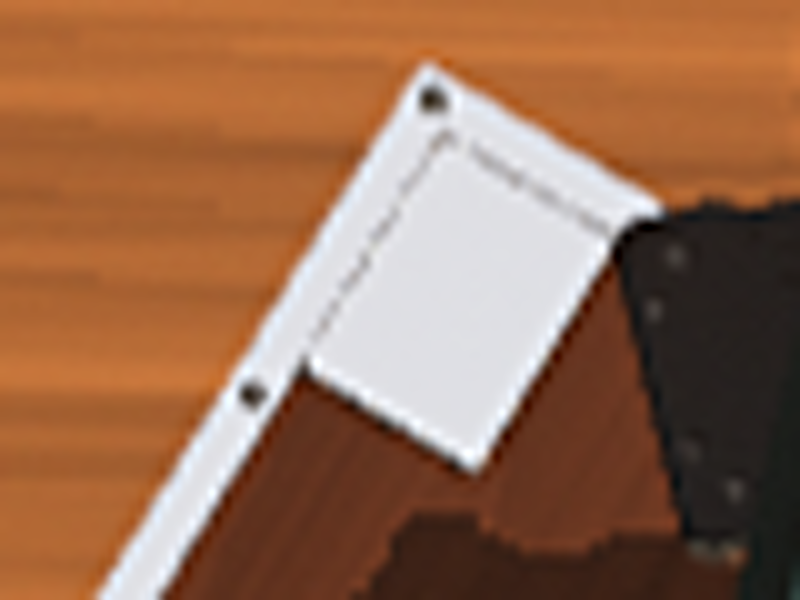

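jog_arm([
  [[0.8,0,0,0,0,0,0],[0.8,0,0,0,0,0,0],[0.8,0,0,0,0,0,0],[0.8,0,0,0,0,0,0]],
])

```text
time: 27.62
eef_pos: [0.6179, -0.095, 0.2105]
tcp_rot: [0.43, 0.561, -0.43, 0.561]
wrist_force: [0.1, 0.2, 0.4]
width: 0.0744
```

```bash
python3 -c "
from h import *
c=cam('top')
g=lambda u,v:(285+u/10-.45,125+v/10-.45)
for q in unproj(c,[g(477,475),g(617,243),g(305,368)],.02): b=q[:2]-COR; print(np.round([b@BX*1000,b@BY*1000],1))
rep(); print(manip.close_job())"
```

```text
[-81.6 -61. ]
[ -1.8 -60.9]
[-80.5  -2. ]
t 27.67 p [618.  -95.1 210.5] yaw -74.94 tilt [ 0.0005 -0.    ] board [ -35.  -154.6] F [ 0.1   0.33 -0.02] w 74.45 q [-0.19  0.01  1.57  0.    1.57  1.11]
the job is handed in; nothing more can be done
None
```

The glass plate is in the square corner against both fences, and the pusher is standing upright back in its tray. I handed the job in at 27.7 s of the 62 s allowed.

**How it was done:** I gripped the pusher by its handle. With the wide face of its foot I pushed the plate to the x fence, then along that fence to the y fence. A light second touch towards x finished it. The readings at the fences were about 5 N, 10 N and 5 N. The foot was kept 1 to 2 mm above the board by calculation, and nothing but the foot touched the glass.

**Last checks:**
- **Plate:** in the top view both seams are thin, even lines. The plate's free corners measured within about 2 mm of home: (-81.6, -61.0), (-1.8, -60.9) and (-80.5, -2.0) mm, against (-80, -60), (0, -60) and (-80, 0). That is about the calibration error. Flushness therefore rests mainly on the contact forces and on the second x touch stopping at the same place as the first.
- **Pusher:** the side view shows it upright inside the tray, clear of the walls. When I set it down, the wrist force briefly reached about 11 N.
- **Other things:** the ones I could see in the final pictures looked unmoved. The spool was hidden behind the arm in the last top view, so I did not check it again; the arm never came near it at bench height.

**Camera disagreement:** the two cameras disagreed by up to about 5 mm on some points. I used the top view for the board and plate, and contact force for the final stops.

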